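Transfer the reagent row to the green rack in reverse order

TASK

Move the four reagent bottles from the grey rack to the green rack in reverse order, as that rack is worked from the other end: the bottle at the left end of the grey row (seen from the robot) goes in the right-end well of the green rack, and so on along the row. Keep each bottle upright, set it down standing on the floor of its well, one bottle to a well, and leave the timer beside the racks where it is.

Things in the scene. Friction and masses are not known exactly. Their poses are not given: they have to be found in the camera images.
- white_cap_bottle: Brown reagent bottle with WHITE ribbed screw cap, 70 mm high; round body 42 mm in diameter up to about 40 mm height, cap 25 mm. Origin: centre of its underside, z up; its yaw does not matter. Loose, 50 g.
- blue_cap_bottle: Brown reagent bottle with BLUE ribbed screw cap, 70 mm high; round body 42 mm in diameter up to about 40 mm height, cap 25 mm. Origin: centre of its underside, z up; its yaw does not matter. Loose, 90 g.
- red_cap_bottle: Smaller white reagent bottle with RED ribbed screw cap, 55 mm high; round body 34 mm in diameter up to about 32 mm height, cap 20 mm. Origin: centre of its underside, z up; its yaw does not matter. Loose, 130 g.
- yellow_cap_bottle: Small brown reagent bottle with YELLOW ribbed screw cap, 64 mm high; round body 38 mm in diameter up to 37 mm height, cap 24 mm. Origin: centre of its underside, z up; its yaw does not matter. Loose, 70 g.
- white_clip: White label clip, 36 mm wide, fixed astride the near wall of the grey-rack well where the white-capped bottle starts; it marks that bottle's place in the row. The origin is not on the clip but at the well's centre, level with the rack's underside (clip lies at x = -34 mm, top at z = 17 mm); well floor at z = 6 mm. Axes as the grey rack: x away from the robot, y left along the row, z up.
- blue_clip: Blue label clip, 36 mm wide, fixed astride the near wall of the grey-rack well where the blue-capped bottle starts; it marks that bottle's place in the row. The origin is not on the clip but at the well's centre, level with the rack's underside (clip lies at x = -34 mm, top at z = 17 mm); well floor at z = 6 mm. Axes as the grey rack: x away from the robot, y left along the row, z up.
- red_clip: Red label clip, 36 mm wide, fixed astride the near wall of the grey-rack well where the red-capped bottle starts; it marks that bottle's place in the row. The origin is not on the clip but at the well's centre, level with the rack's underside (clip lies at x = -34 mm, top at z = 17 mm); well floor at z = 6 mm. Axes as the grey rack: x away from the robot, y left along the row, z up.
- yellow_clip: Yellow label clip, 36 mm wide, fixed astride the near wall of the grey-rack well where the yellow-capped bottle starts; it marks that bottle's place in the row. The origin is not on the clip but at the well's centre, level with the rack's underside (clip lies at x = -34 mm, top at z = 17 mm); well floor at z = 6 mm. Axes as the grey rack: x away from the robot, y left along the row, z up.
- green_rack: Empty green rack, fixed, 76 x 300 x 14 mm (x, y, z). Row of four 60 x 60 mm wells, centres at y = +108, +36, -36, -108 mm, x = 0; well floor at z = 6 mm, walls 8 mm above it. Origin: centre of underside; x away from the robot, y left along the row, z up. The like-sized grey rack stands about 130 mm before or behind it, within 0.12 rad of parallel.
- timer: White table timer with a grey display, 34 x 64 x 60 mm (x, y, z), standing on the bench beyond the right-hand end of the racks. Origin: centre of its underside. Loose; not to be moved.

How it is judged (in metres and radians):
At the end, for the whole second after the job is handed in: Each bottle upright (0.1 rad) on the floor (4 mm) of the green well that mirrors its clip's place in the grey row (leftmost clip: rightmost well, ...), within 16 mm of the well's centre along each side; all released and at rest; timer within 30 mm of its start (((y of white_clip in the frame of blue_clip above 0 m and y of white_clip in the frame of red_clip above 0 m and y of white_clip in the frame of yellow_clip above 0 m and y of white_cap_bottle in the frame of green_rack between -0.124 and -0.092 m) or (y of white_clip in the frame of blue_clip below 0 m and y of white_clip in the frame of red_clip above 0 m and y of white_clip in the frame of yellow_clip above 0 m and y of white_cap_bottle in the frame of green_rack between -0.052 and -0.02 m) or (y of white_clip in the frame of blue_clip above 0 m and y of white_clip in the frame of red_clip below 0 m and y of white_clip in the frame of yellow_clip above 0 m and y of white_cap_bottle in the frame of green_rack between -0.052 and -0.02 m) or (y of white_clip in the frame of blue_clip above 0 m and y of white_clip in the frame of red_clip above 0 m and y of white_clip in the frame of yellow_clip below 0 m and y of white_cap_bottle in the frame of green_rack between -0.052 and -0.02 m) or (y of white_clip in the frame of blue_clip below 0 m and y of white_clip in the frame of red_clip below 0 m and y of white_clip in the frame of yellow_clip above 0 m and y of white_cap_bottle in the frame of green_rack between 0.02 and 0.052 m) or (y of white_clip in the frame of blue_clip below 0 m and y of white_clip in the frame of red_clip above 0 m and y of white_clip in the frame of yellow_clip below 0 m and y of white_cap_bottle in the frame of green_rack between 0.02 and 0.052 m) or (y of white_clip in the frame of blue_clip above 0 m and y of white_clip in the frame of red_clip below 0 m and y of white_clip in the frame of yellow_clip below 0 m and y of white_cap_bottle in the frame of green_rack between 0.02 and 0.052 m) or (y of white_clip in the frame of blue_clip below 0 m and y of white_clip in the frame of red_clip below 0 m and y of white_clip in the frame of yellow_clip below 0 m and y of white_cap_bottle in the frame of green_rack between 0.092 and 0.124 m)) and x of white_cap_bottle in the frame of green_rack between -0.016 and 0.016 m and z of white_cap_bottle in the frame of green_rack between 0.002 and 0.01 m and angle between each of white_cap_bottle, blue_cap_bottle, red_cap_bottle, yellow_cap_bottle's own z axis and vertical below 0.1 rad and linear speed of each of white_cap_bottle, blue_cap_bottle, red_cap_bottle, yellow_cap_bottle below 0.02 m/s and contact force between each of white_cap_bottle, blue_cap_bottle, red_cap_bottle, yellow_cap_bottle and the fingers below 0.2 N and ((y of blue_clip in the frame of white_clip above 0 m and y of blue_clip in the frame of red_clip above 0 m and y of blue_clip in the frame of yellow_clip above 0 m and y of blue_cap_bottle in the frame of green_rack between -0.124 and -0.092 m) or (y of blue_clip in the frame of white_clip below 0 m and y of blue_clip in the frame of red_clip above 0 m and y of blue_clip in the frame of yellow_clip above 0 m and y of blue_cap_bottle in the frame of green_rack between -0.052 and -0.02 m) or (y of blue_clip in the frame of white_clip above 0 m and y of blue_clip in the frame of red_clip below 0 m and y of blue_clip in the frame of yellow_clip above 0 m and y of blue_cap_bottle in the frame of green_rack between -0.052 and -0.02 m) or (y of blue_clip in the frame of white_clip above 0 m and y of blue_clip in the frame of red_clip above 0 m and y of blue_clip in the frame of yellow_clip below 0 m and y of blue_cap_bottle in the frame of green_rack between -0.052 and -0.02 m) or (y of blue_clip in the frame of white_clip below 0 m and y of blue_clip in the frame of red_clip below 0 m and y of blue_clip in the frame of yellow_clip above 0 m and y of blue_cap_bottle in the frame of green_rack between 0.02 and 0.052 m) or (y of blue_clip in the frame of white_clip below 0 m and y of blue_clip in the frame of red_clip above 0 m and y of blue_clip in the frame of yellow_clip below 0 m and y of blue_cap_bottle in the frame of green_rack between 0.02 and 0.052 m) or (y of blue_clip in the frame of white_clip above 0 m and y of blue_clip in the frame of red_clip below 0 m and y of blue_clip in the frame of yellow_clip below 0 m and y of blue_cap_bottle in the frame of green_rack between 0.02 and 0.052 m) or (y of blue_clip in the frame of white_clip below 0 m and y of blue_clip in the frame of red_clip below 0 m and y of blue_clip in the frame of yellow_clip below 0 m and y of blue_cap_bottle in the frame of green_rack between 0.092 and 0.124 m)) and x of blue_cap_bottle in the frame of green_rack between -0.016 and 0.016 m and z of blue_cap_bottle in the frame of green_rack between 0.002 and 0.01 m and ((y of red_clip in the frame of white_clip above 0 m and y of red_clip in the frame of blue_clip above 0 m and y of red_clip in the frame of yellow_clip above 0 m and y of red_cap_bottle in the frame of green_rack between -0.124 and -0.092 m) or (y of red_clip in the frame of white_clip below 0 m and y of red_clip in the frame of blue_clip above 0 m and y of red_clip in the frame of yellow_clip above 0 m and y of red_cap_bottle in the frame of green_rack between -0.052 and -0.02 m) or (y of red_clip in the frame of white_clip above 0 m and y of red_clip in the frame of blue_clip below 0 m and y of red_clip in the frame of yellow_clip above 0 m and y of red_cap_bottle in the frame of green_rack between -0.052 and -0.02 m) or (y of red_clip in the frame of white_clip above 0 m and y of red_clip in the frame of blue_clip above 0 m and y of red_clip in the frame of yellow_clip below 0 m and y of red_cap_bottle in the frame of green_rack between -0.052 and -0.02 m) or (y of red_clip in the frame of white_clip below 0 m and y of red_clip in the frame of blue_clip below 0 m and y of red_clip in the frame of yellow_clip above 0 m and y of red_cap_bottle in the frame of green_rack between 0.02 and 0.052 m) or (y of red_clip in the frame of white_clip below 0 m and y of red_clip in the frame of blue_clip above 0 m and y of red_clip in the frame of yellow_clip below 0 m and y of red_cap_bottle in the frame of green_rack between 0.02 and 0.052 m) or (y of red_clip in the frame of white_clip above 0 m and y of red_clip in the frame of blue_clip below 0 m and y of red_clip in the frame of yellow_clip below 0 m and y of red_cap_bottle in the frame of green_rack between 0.02 and 0.052 m) or (y of red_clip in the frame of white_clip below 0 m and y of red_clip in the frame of blue_clip below 0 m and y of red_clip in the frame of yellow_clip below 0 m and y of red_cap_bottle in the frame of green_rack between 0.092 and 0.124 m)) and x of red_cap_bottle in the frame of green_rack between -0.016 and 0.016 m and z of red_cap_bottle in the frame of green_rack between 0.002 and 0.01 m and ((y of yellow_clip in the frame of white_clip above 0 m and y of yellow_clip in the frame of blue_clip above 0 m and y of yellow_clip in the frame of red_clip above 0 m and y of yellow_cap_bottle in the frame of green_rack between -0.124 and -0.092 m) or (y of yellow_clip in the frame of white_clip below 0 m and y of yellow_clip in the frame of blue_clip above 0 m and y of yellow_clip in the frame of red_clip above 0 m and y of yellow_cap_bottle in the frame of green_rack between -0.052 and -0.02 m) or (y of yellow_clip in the frame of white_clip above 0 m and y of yellow_clip in the frame of blue_clip below 0 m and y of yellow_clip in the frame of red_clip above 0 m and y of yellow_cap_bottle in the frame of green_rack between -0.052 and -0.02 m) or (y of yellow_clip in the frame of white_clip above 0 m and y of yellow_clip in the frame of blue_clip above 0 m and y of yellow_clip in the frame of red_clip below 0 m and y of yellow_cap_bottle in the frame of green_rack between -0.052 and -0.02 m) or (y of yellow_clip in the frame of white_clip below 0 m and y of yellow_clip in the frame of blue_clip below 0 m and y of yellow_clip in the frame of red_clip above 0 m and y of yellow_cap_bottle in the frame of green_rack between 0.02 and 0.052 m) or (y of yellow_clip in the frame of white_clip below 0 m and y of yellow_clip in the frame of blue_clip above 0 m and y of yellow_clip in the frame of red_clip below 0 m and y of yellow_cap_bottle in the frame of green_rack between 0.02 and 0.052 m) or (y of yellow_clip in the frame of white_clip above 0 m and y of yellow_clip in the frame of blue_clip below 0 m and y of yellow_clip in the frame of red_clip below 0 m and y of yellow_cap_bottle in the frame of green_rack between 0.02 and 0.052 m) or (y of yellow_clip in the frame of white_clip below 0 m and y of yellow_clip in the frame of blue_clip below 0 m and y of yellow_clip in the frame of red_clip below 0 m and y of yellow_cap_bottle in the frame of green_rack between 0.092 and 0.124 m)) and x of yellow_cap_bottle in the frame of green_rack between -0.016 and 0.016 m and z of yellow_cap_bottle in the frame of green_rack between 0.002 and 0.01 m and distance of timer from where it was at the start of the episode below 0.03 m); the robot touches nothing.
It fails at once if the white cap bottle is tipped over (angle between white_cap_bottle's own z axis and vertical above 0.5 rad).
It fails at once if the blue cap bottle is tipped over (angle between blue_cap_bottle's own z axis and vertical above 0.5 rad).
It fails at once if the red cap bottle is tipped over (angle between red_cap_bottle's own z axis and vertical above 0.5 rad).
It fails at once if the yellow cap bottle is tipped over (angle between yellow_cap_bottle's own z axis and vertical above 0.5 rad).
It fails at once if the timer is knocked or moved more than 30 mm (distance of timer from where it was at the start of the episode above 0.03 m).
It also fails if it takes over 110 s, if anything falls off the work surface, if the arm or the gripper's body presses on something with over 40 N, if the wrist force passes 120 N, or if a joint passes its speed limit or range.

ROBOT

A 7-joint arm with a two-finger parallel gripper is mounted at the origin on the work surface; the furniture and walls round the work are solid. World frame = base frame: x ahead of the robot, y to its left, z up, the work surface at z = 0. Lengths are in m, angles in degrees, forces in N, time in s.
With the tool pointing down it reaches from about 0.425 to 0.975 m from the base axis. Payload 16.7 kg.
Tool frame: the origin (TCP) lies midway between the tips of the shut fingers; the grasp point (between the pads) lies 19 mm behind it; z points along the fingers, y is the line along which they close (so a half turn about z gives the same grasp; the last joint's range is limited). The gripper opens to 85 mm and grips with 20 to 120 N. Pads are 22 mm wide; open, the fingers measure 114 mm over their backs; the gripper's body (76 mm by 85 mm) begins 54 mm behind the grasp point. The pads swing forward as they close: fully open they stand 13 mm farther back than shut.
Start: joints at [-84.655, 24.414, 4.234, 92.017, -1.954, 63.644, -3.845], TCP at [0.162, 0.655, 0.231] pointing down, gripper open.
Joint ranges: [-163.25, 163.25], [-28.42, 122.38], [-70.27, 78.77], [12.13, 141.07], [-58.53, 238.53], [9.26, 117.41], [-156.51, 156.51]. Speed limits (degrees/s): [108.29, 108.29, 136.94, 136.94, 172.46, 172.46, 172.46].

INTERFACE

Orientations are given as [roll, pitch, yaw] about the fixed x, y, z axes, in that order (R = Rz(yaw) Ry(pitch) Rx(roll)).
In Python, from plant import arm gives the robot as it stands.
- The arm moves only by the tool carry_out, never from a script. Its argument "targets" is text: rows parted by semicolons, each of 5 numbers parted by spaces: the shift along the tool's x, y, z in cm, then the turn about the tool's z in degrees, then the finger opening in cm, from 0 to 8.54. In form: x y z spin gripper; .... A call has 1 to 8 rows; each row shifts and turns the commanded pose from where the row before left it, along the tool's axes as they then stand; what a row does not reach is not made up. A row lasts 1/12 s, in which the tool goes at most 41.7 mm and 7.16 degrees, less where a joint would pass 70% of its speed; a pose out of reach is approached as far as the arm can. A call with a gripper value outside its range is refused whole. The fingers move at their own pace and stop on an object; the grip force is fixed at half the most. Time passes only in rows, so rows that do not move let the fingers close. It gives the time, the measured TCP pose, the force, the opening and the grip force at its end, in the units of the state.
- arm.read_state(): the state, without advancing time (a new reading comes with each control period).
- arm.snapshot(name): name is "scene" or "side" or "wrist"; returns a dict with "image" (480x640x3 uint8, red, green, blue), "z_map" (480x640 float32, m along the optical axis (not along the pixel's ray), 0 where there is no reading), "fx", "fy", "cx", "cy" (pixels), "world_from_camera" (4x4, takes a point from camera to world coordinates); the wrist camera has in their place "hand_eye" (4x4, takes a point from camera to tool coordinates, whose origin is the TCP and whose axes are the flange's). Camera axes: x right, y up, looking along -z (the intrinsics and any distortion apply to the point x, -y, -z); pixel columns grow to the right and rows downward; lengths in m; the calibration is good to about 2 mm. A picture is of the moment at which its call begins: read the wrist's pose just before it.
- arm.hand_in(): hands the job in; it is judged then, once.
The state is a dict: "clock": time; "joint_pos": joint angles; "qd": joint speeds; "tau": joint torques, N m; "tcp_pos": TCP position; "eef_rot": TCP orientation; "wrist_force": force on the tool from outside, world axes, zero at the start; "wrist_torque": the same for the moment, N m; "opening": finger opening in m; "finger_force": force on a finger pad.
Only numpy, scipy, OpenCV 4.12 (cv2) and the standard library are available. Lean on these libraries where they do the work, as an engineer would, in place of code of your own. Each camera call takes 0.05 s, during which the arm holds its last target. There are 200 camera calls.

## Working session

There is one attempt and no reset: what is moved stays moved. The work goes in short steps, Python scripts to look and compute and a tool call to move; the robot and the scene stay as the last step left them, time stands still between calls to the robot, and variables do not carry over. Pictures are saved under pics/ and viewed, at most 14 in all, crops included, and the job is handed in when it is done.

Besides the shell and the picture viewer there is one more tool, called as name(argument=value, ...) on one line, values as JSON. carry_out: Moves the arm, as the interface text tells. Its arguments: {"type":"object","properties":{"targets":{"type":"string"}},"required":["targets"]}

```bash
mkdir -p pics; ls; python3 - <<'E'
from plant import arm
import cv2,json
s=arm.read_state();print({k:s[k] for k in("clock","tcp_pos","eef_rot","opening")})
for n in("scene","side"):
    d=arm.snapshot(n);cv2.imwrite(f"pics/{n}0.png",d["image"][:,:,::-1]);print(n,d["fx"],d["fy"],d["cx"],d["cy"],d["world_from_camera"],d.keys())
E
```

```text
pics
{'clock': 0.0, 'tcp_pos': array([0.16220126, 0.65479503, 0.23060454]), 'eef_rot': array([-1.79925891e+02,  3.53017393e-03,  1.66087472e+02]), 'opening': 0.08522757210849649}
scene 546.8048622204843 546.8048622204843 323.40451613481645 235.38901695917994 [[ 0.81809198  0.38883184 -0.42371608  0.21834169]
 [-0.57493563  0.53606163 -0.61813183 -0.60013475]
 [-0.01321141  0.74929816  0.66210099  0.59129136]
 [ 0.          0.          0.          1.        ]] dict_keys(['image', 'z_map', 'fx', 'fy', 'cx', 'cy', 'world_from_camera'])
side 484.61143389671196 484.61143389671196 315.1080463188437 240.83103519499915 [[-0.97336253  0.11579314 -0.19788214  0.40448295]
 [-0.22916224 -0.46472649  0.85528589  0.63122069]
 [ 0.00707516  0.87785035  0.47888277  0.4373342 ]
 [ 0.          0.          0.          1.        ]] dict_keys(['image', 'z_map', 'fx', 'fy', 'cx', 'cy', 'world_from_camera'])
```

View pics/scene0.png

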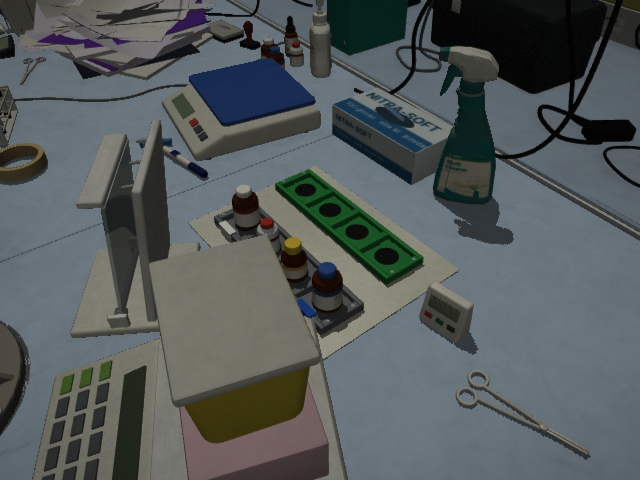

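View pics/side0.png

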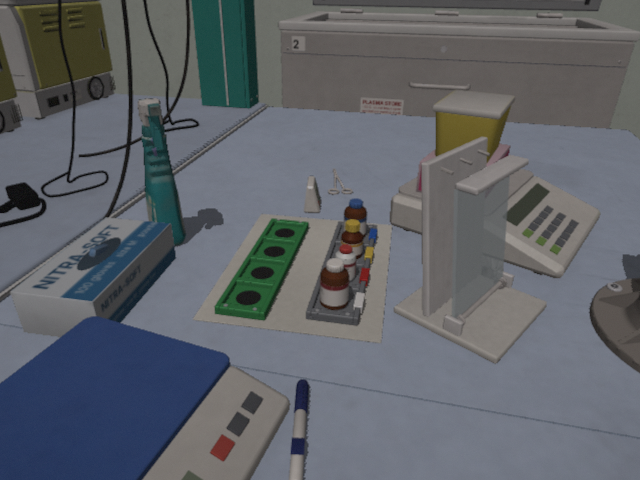

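The scene view shows the grey row running left to right white, red, yellow, blue, with caps at (244,190), (267,227), (292,245) and (327,270). The green rack is behind it, from (300,180) to (400,270), and the timer is at (447,312). The side view gives the same order, with clips from white (358,300) to blue (373,233). A draft shield and a tip-box stack stand on the robot's side.

```bash
cat >h.py <<'E'
from plant import arm
import numpy as np,cv2
def cloud(d,T=None):
    z=d["z_map"];v,u=np.mgrid[:480,:640]
    p=np.stack([(u-d["cx"])/d["fx"]*z,-(v-d["cy"])/d["fy"]*z,-z],-1)
    T=d["world_from_camera"] if T is None else T
    return p@T[:3,:3].T+T[:3,3]
def mask(d,name):
    h=cv2.cvtColor(d["image"],cv2.COLOR_RGB2HSV).astype(int);H,S,V=h[...,0],h[...,1],h[...,2]
    return {"green":(H>50)&(H<75)&(S>140)&(V>50),"red":((H<6)|(H>174))&(S>150)&(V>90),
     "yellow":(H>18)&(H<32)&(S>150)&(V>90),"blue":(H>100)&(H<118)&(S>140)&(V>70),
     "white":(S<60)&(V>110)}[name]&(d["z_map"]>0)
E
python3 - <<'E'
from h import *
np.set_printoptions(precision=4,suppress=True)
for n in("scene","side"):
    d=arm.snapshot(n);P=cloud(d)
    roi=(P[...,0]>.4)&(P[...,0]<.9)&(np.abs(P[...,1])<.4)
    m=mask(d,"green")&roi&(P[...,2]<.03)&(P[...,2]>.009)
    r=cv2.minAreaRect(P[m][:,:2].astype(np.float32)*1000);print(n,"green",r,np.median(P[m][:,2]))
    for c in("white","red","yellow","blue"):
        m=mask(d,c)&roi&(P[...,2]<.09)&(P[...,2]>.005)
        k,l,st,_=cv2.connectedComponentsWithStats(m.astype(np.uint8))
        for i in range(1,k):
            if st[i,4]>25:
                q=P[l==i];print(c,st[i],np.median(q,0),q.min(0),q.max(0))
    # obstacle heights
    for x0 in np.arange(.3,.95,.1):
        print([round(float(np.percentile(P[...,2][(P[...,0]>x0)&(P[...,0]<x0+.1)&(P[...,1]>y0)&(P[...,1]<y0+.1)],99)),3) if ((P[...,0]>x0)&(P[...,0]<x0+.1)&(P[...,1]>y0)&(P[...,1]<y0+.1)).sum()>20 else None for y0 in np.arange(-.4,.6,.1)])
E
```

```text
scene green ((639.7984619140625, -43.22462463378906), (77.46887969970703, 299.8003234863281), 1.8609514236450195) 0.014990032963724642
white [351  89  50  21 337] [0.8655 0.1702 0.0677] [0.8407 0.1174 0.0641] [0.8998 0.2058 0.07  ]
white [ 175  101  142   52 1743] [0.5813 0.2812 0.0481] [0.519  0.227  0.0254] [0.7801 0.3996 0.054 ]
white [400 106  14   8  41] [0.8945 0.0959 0.068 ] [0.8801 0.0801 0.0654] [0.8999 0.1113 0.0698]
white [406 123  44  21 423] [0.871  0.0037 0.0678] [ 0.8488 -0.0261  0.0649] [0.9    0.0493 0.0706]
white [163 146  10   6  32] [0.488  0.3291 0.013 ] [0.483  0.318  0.0096] [0.4945 0.3453 0.0153]
white [177 155  14   9  53] [0.4989 0.2783 0.0128] [0.4923 0.2595 0.0092] [0.5061 0.2984 0.0146]
white [236 185  15   8  98] [0.5086 0.0456 0.0775] [0.4977 0.033  0.0757] [0.5198 0.0569 0.0793]
white [219 221  17  13 110] [0.4715 0.0431 0.0179] [0.4642 0.0255 0.015 ] [0.4781 0.0653 0.021 ]
white [258 225  10  10  36] [ 0.4946 -0.0298  0.0504] [ 0.4903 -0.0421  0.0478] [ 0.4987 -0.0173  0.0525]
white [185 242  13  10  77] [0.4055 0.038  0.0152] [0.4001 0.0234 0.0122] [
[... 5365 characters left out ...]
0733] [0.6726 0.3338 0.0761]
blue [ 61 387  11  10  36] [0.7216 0.3482 0.0752] [0.7142 0.343  0.0739] [0.727  0.3532 0.0763]
blue [113 391  10   9  27] [0.6686 0.3403 0.0752] [0.665  0.3342 0.0731] [0.6743 0.3451 0.0765]
[0.247, 0.246, 0.068, 0.239, 0.238, 0.018, 0.004, 0.004, None, None]
[0.005, 0.147, 0.066, 0.064, 0.232, 0.005, 0.016, 0.017, None, None]
[0.008, 0.018, 0.081, 0.074, 0.081, 0.006, 0.076, 0.075, None, None]
[0.063, 0.063, 0.02, 0.02, 0.02, 0.019, 0.077, 0.077, 0.077, None]
[0.005, 0.005, 0.006, 0.006, 0.054, 0.071, 0.077, 0.077, 0.077, None]
[0.005, 0.005, 0.135, 0.263, 0.079, 0.087, 0.072, None, None, None]
[0.005, 0.397, 0.214, 0.073, 0.073, 0.073, 0.072, None, None, None]
```

```bash
python3 - <<'E'
from h import *
for n in("scene","side"):
    P=cloud(arm.snapshot(n))[::1].reshape(-1,3)
    P=P[(P[:,0]>.2)&(P[:,0]<.75)&(P[:,1]>-.5)&(P[:,1]<.5)&(P[:,2]>.09)]
    print(n); g={}
    for p in P: g.setdefault((round(p[0]/.02)*2,round(p[1]/.02)*2),[]).append(p[2])
    for x in range(20,76,2):
        r=[f"{y}:{int(100*np.percentile(g[x,y],95))}" for y in range(-50,50,2) if len(g.get((x,y),[]))>4]
        if r:print(x,*r)
E
```

```text
scene
24 -38:14 -36:14 -34:14
26 -38:14 -36:24 -34:24 -32:24 -30:24 -28:24 -6:22 -4:22
28 -38:14 -36:24 -34:24 -32:24 -30:24 -28:24 -26:24 -24:24 -22:24 -6:22 -4:22 -2:22
30 -40:14 -38:24 -36:24 -34:24 -32:24 -30:24 -28:24 -26:24 -24:24 -22:24 -8:15 -6:22 -4:22 -2:22 0:22 2:22
32 -40:14 -38:24 -36:24 -34:24 -32:24 -30:24 -28:24 -26:24 -24:24 -22:24 -10:23 -8:23 -6:22 -2:22 0:22 2:22 4:22 6:22
34 -40:14 -38:24 -36:24 -34:24 -32:24 -30:24 -28:24 -26:24 -24:24 -22:24 -8:23 -6:23 -4:23 -2:22 0:22 2:22 4:22 6:22 8:22
36 -40:14 -38:24 -36:24 -34:24 -32:24 -30:24 -28:24 -26:24 -24:24 -22:24 -4:23 -2:23 0:23 2:12 4:22 6:22
38 -34:24 -32:24 -30:24 -28:24 -26:24 -24:24 -2:23 0:23 2:23 4:23
40 -26:24 -24:24 2:23 4:23 6:14
side
24 -36:14 -34:14
26 -36:24 -34:24 -32:24 -30:24 -28:24 -4:22
28 -36:24 -34:24 -32:24 -30:24 -28:24 -26:24 -24:24 -22:24 -6:22 -4:22 -2:22 0:22
30 -36:24 -34:24 -32:24 -30:24 -28:24 -26:24 -24:24 -22:24 -20:24 -4:22 -2:22 0:22 2:22
32 -38:24 -36:24 -34:24 -32:24 -30:24 -28:24 -26:24 -24:24 -22:24 -8:23 -6:23 -4:22 -2:22 0:22 2:22 4:22 6:22
34 -38:24 -36:24 -34:24 -32:24 -30:24 -28:24 -26:24 -24:24 -22:24 -8:23 -6:23 -4:23 -2:22 0:22 2:22 4:22 6:22 8:22
36 -38:24 -36:24 -34:24 -32:24 -30:24 -28:24 -26:24 -24:24 -22:24 -4:23 -2:23 0:23 2:19 4:22 6:22 8:22
38 -32:24 -30:24 -28:24 -26:24 -24:24 -22:24 0:23 2:23 4:23 6:17
40 -28:21 -26:24 -24:24 -22:14 4:23 6:23
42 -22:13
```

carry_out(targets="0 0 0 7 8.5; 0 0 0 7 8.5; 0 0 0 7 8.5; 0 0 0 7 8.5; 0 0 0 7 8.5; 0 0 0 7 8.5; 0 0 0 7 8.5; 0 0 0 7 8.5")

```text
clock: 0.97
tcp_pos: [0.1622, 0.6551, 0.2313]
eef_rot: [-180.0, 0.0, 109.7]
wrist_force: [0.0, 0.7, 0.1]
opening: 0.0847
finger_force: 0.0
```

carry_out(targets="0 0 0 6.7 8.5; 0 0 0 6.7 8.5; 0 0 0 6.7 8.5; 0 0 0 0 6; 0 0 0 0 6")

```text
clock: 1.38
tcp_pos: [0.1621, 0.6552, 0.2312]
eef_rot: [180.0, 0.0, 90.2]
wrist_force: [-0.6, 0.8, 0.1]
opening: 0.0637
finger_force: 0.0
```

carry_out(targets="-3 2 0 0 6; -3 2 0 0 6; -3 2 0 0 6; -3 2 0 0 6; -3 2 0 0 6; -3 2 0 0 6; -3 2 0 0 6; -3 2 0 0 6")

```text
clock: 2.05
tcp_pos: [0.323, 0.4135, 0.2315]
eef_rot: [180.0, -0.0, 90.3]
wrist_force: [1.5, 0.2, -0.0]
opening: 0.0599
finger_force: 0.0
```

carry_out(targets="-3 2 0 0 6; -3 2 0 0 6; -3 2 0 0 6; -3 1.5 0 0 6; -3 1.5 0 0 6; -3 1.5 0 0 6; -3 1.5 0 0 6; -3 1.5 0 0 6")

```text
clock: 2.72
tcp_pos: [0.4577, 0.1735, 0.2316]
eef_rot: [180.0, -0.0, 90.3]
wrist_force: [1.4, 0.2, 0.5]
opening: 0.0596
finger_force: 0.0
```

carry_out(targets="-3.2 1.3 0 0 6; -3.2 1.3 0 0 6; -3.2 1.3 0 0 6; -3.2 1.2 0 0 6; 0 0 0 0 6; 0 0 0 0 6")

```text
clock: 3.22
tcp_pos: [0.5085, 0.045, 0.2314]
eef_rot: [180.0, 0.0, 90.0]
wrist_force: [-1.0, 1.2, 0.6]
opening: 0.0601
finger_force: 0.0
```

```bash
cat >>h.py <<'E'
from scipy.spatial.transform import Rotation
def wrist():
    s=arm.read_state();T=np.eye(4);T[:3,:3]=Rotation.from_euler("xyz",s["eef_rot"],degrees=True).as_matrix();T[:3,3]=s["tcp_pos"]
    d=arm.snapshot("wrist");return d,cloud(d,T@d["hand_eye"]),s
E
python3 - <<'E'
from h import *
np.set_printoptions(precision=4,suppress=True)
d,P,s=wrist();print(s["tcp_pos"],s["eef_rot"],d["hand_eye"])
cv2.imwrite("pics/w1.png",d["image"][:,:,::-1])
m=mask(d,"green")&(P[...,2]<.03)&(P[...,2]>.005)
print(m.sum(),cv2.minAreaRect(P[m][:,:2].astype(np.float32)*1000),np.median(P[m][:,2]) if m.any() else 0)
E
```

```text
[0.5085 0.045  0.2314] [179.9816   0.028   90.0017] [[-0.      0.9621  0.2728  0.0696]
 [ 1.     -0.0001  0.0005  0.0002]
 [ 0.0005  0.2728 -0.9621 -0.1425]
 [ 0.      0.      0.      1.    ]]
12105 ((639.25390625, -31.6529541015625), (74.93115997314453, 277.0992126464844), 1.7079414129257202) 0.008961573618009588
```

View pics/w1.png

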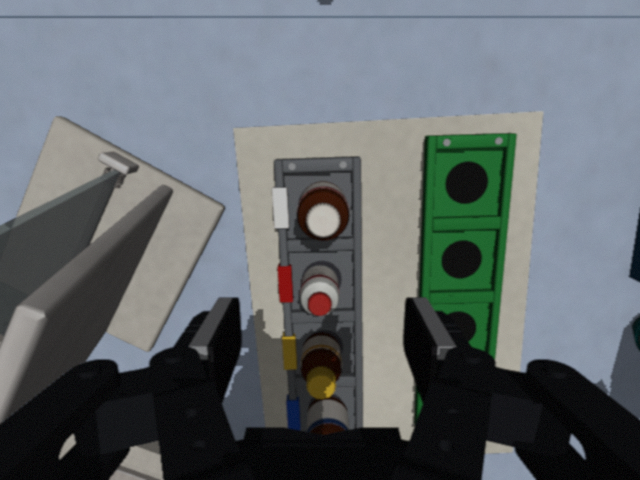

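The wrist view shows the white cap at (323,222), red at (319,302) and yellow at (321,383), all midway between the open fingers. The green rack's left end is at (470,140). Next I check the cap centres from this view.

```bash
python3 - <<'E'
from h import *
np.set_printoptions(precision=4,suppress=True)
d,P,s=wrist()
for c,z in(("white",.07),("red",.055),("yellow",.06)):
    m=mask(d,c)&(P[...,2]>z)&(P[...,2]<.09)&(P[...,0]>.48)&(P[...,0]<.54)
    q=P[m];print(c,m.sum(),np.median(q,0),q.min(0),q.max(0))
E
```

```text
white 822 [0.5091 0.0474 0.0782] [0.4979 0.0344 0.0718] [0.521  0.0589 0.0804]
red 391 [ 0.5067 -0.027   0.0631] [ 0.4976 -0.037   0.0586] [ 0.5151 -0.0181  0.0651]
yellow 179 [ 0.5137 -0.1007  0.0719] [ 0.4983 -0.1092  0.0673] [ 0.5197 -0.0925  0.0738]
```

carry_out(targets="0.1 0 3.5 0 6; 0 0 3.5 0 6; 0 0 3.5 0 6; 0 0 2.5 0 6; 0 0 2 0 6; 0 0 2 0 6; 0 0 1.3 0 6; 0 0 0 0 6")

```text
clock: 3.98
tcp_pos: [0.5064, 0.0492, 0.0461]
eef_rot: [-179.8, 0.0, 90.2]
wrist_force: [-0.7, 0.1, 0.3]
opening: 0.0601
finger_force: 0.0
```

carry_out(targets="0 0 0 0 1.5; 0 0 0 0 1.5; 0 0 0 0 1.5; 0 0 0 0 1.5; 0 0 0 0 1.5; 0 0 0 0 1.5; 0 0 0 0 1.5; 0 0 0 0 1.5")

```text
clock: 4.65
tcp_pos: [0.5085, 0.0485, 0.0493]
eef_rot: [179.9, -0.1, 90.0]
wrist_force: [-3.2, -0.7, 9.0]
opening: 0.038
finger_force: 60.4
```

carry_out(targets="0 0 0 0 6.5; 0 0 0 0 6.5; 0 0 0 0 6.5; 0 0 0 0 6.5; 0 0 1 0 6.5; 0 0 0.9 0 6.5; 0 0 0 0 6.5; 0 0 0 0 6.5")

```text
clock: 5.32
tcp_pos: [0.5075, 0.0477, 0.0284]
eef_rot: [-179.9, 0.0, 90.0]
wrist_force: [-1.2, 0.3, 0.1]
opening: 0.0651
finger_force: 0.0
```

carry_out(targets="0 0 0 0 3; 0 0 0 0 3; 0 0 0 0 3; 0 0 0 0 3; 0 0 0 0 3; 0 0 0 0 3; 0 0 0 0 3")

```text
clock: 5.9
tcp_pos: [0.5083, 0.048, 0.0297]
eef_rot: [180.0, -0.0, 90.0]
wrist_force: [-1.3, -0.8, 5.1]
opening: 0.0399
finger_force: 59.8
```

carry_out(targets="0 0 -0.5 0 3; 0 0 -1 0 3; 0 0 -2 0 3; 0 0 -2 0 3; 0 0 -2 0 3; 0 0 -2 0 3; 0 0 -1 0 3; 0 0 0 0 3")

```text
clock: 6.57
tcp_pos: [0.5093, 0.0484, 0.1367]
eef_rot: [179.8, -0.1, 90.0]
wrist_force: [0.6, -0.8, -1.0]
opening: 0.0399
finger_force: 60.5
```

```bash
python3 - <<'E'
from h import *
d=arm.snapshot("side");cv2.imwrite("pics/s1.png",cv2.resize(d["image"][150:350,220:480,::-1],None,fx=3,fy=3))
E
```

```text
(no output)
```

View pics/s1.png

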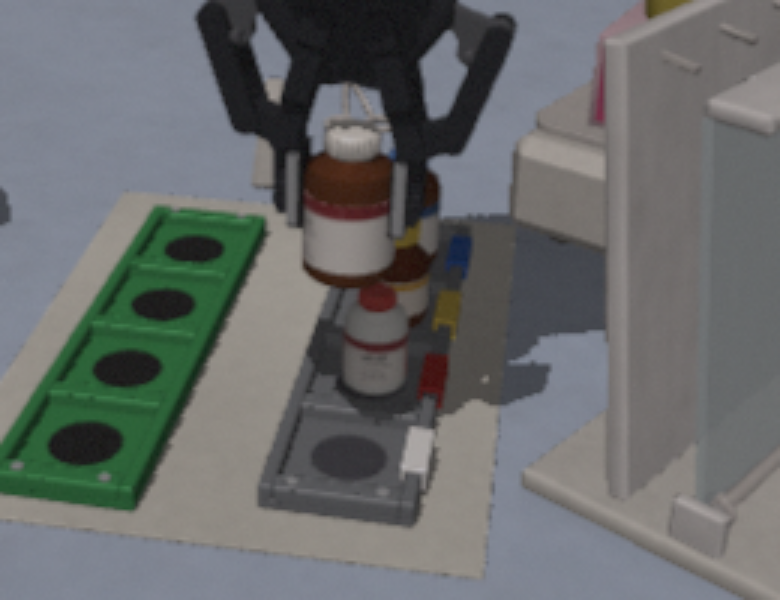

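The side crop shows the white-capped bottle held upright at about (348,215), and its grey well (350,458) is empty. Next I carry it to the right-end green well.

carry_out(targets="-1.5 1 0 0 3; -2.5 1.7 0 0 3; -2.5 1.7 0 0 3; -3 2 0 0 3; -3 2 0 0 3; -3 2 0 0 3; -2.5 1.7 0 0 3; -1.8 1.3 0 0 3")

```text
clock: 7.28
tcp_pos: [0.6424, -0.1529, 0.1329]
eef_rot: [-179.9, 0.0, 89.9]
wrist_force: [0.3, 0.5, 0.2]
opening: 0.04
finger_force: 60.5
```

carry_out(targets="0 0 1.5 0 3; 0 0 2 0 3; 0 0 2 0 3; 0 0 2 0 3; 0 0 1.5 0 3; 0 0 0.8 0 3; 0 0 0 0 3; 0 0 0 0 3")

```text
clock: 7.95
tcp_pos: [0.642, -0.1501, 0.0363]
eef_rot: [-180.0, 0.0, 90.0]
wrist_force: [0.7, -1.6, -0.2]
opening: 0.0401
finger_force: 60.5
```

carry_out(targets="0 0 0.3 0 3; 0 0 0.2 0 3; 0 0 0.1 0 3; 0 0 0 0 3; 0 0 0 0 3")

```text
clock: 8.37
tcp_pos: [0.6422, -0.1499, 0.0306]
eef_rot: [180.0, 0.0, 90.0]
wrist_force: [-0.5, -0.3, -1.0]
opening: 0.0396
finger_force: 60.5
```

carry_out(targets="0 0 0.1 0 3; 0 0 0 0 3; 0 0 0 0 3")

```text
clock: 8.62
tcp_pos: [0.6423, -0.15, 0.0298]
eef_rot: [180.0, -0.0, 90.0]
wrist_force: [-1.1, 0.4, 4.9]
opening: 0.0396
finger_force: 61.0
```

carry_out(targets="0 0 0 0 6.5; 0 0 0 0 6.5; 0 0 0 0 6.5; 0 0 0 0 6.5; 0 0 0 0 6.5; 0 0 -1 0 6.5; 0 0 -2 0 6.5; 0 0 -3 0 6.5")

```text
clock: 9.28
tcp_pos: [0.6407, -0.1498, 0.0886]
eef_rot: [-179.8, -0.0, 90.0]
wrist_force: [-0.3, 0.7, 0.0]
opening: 0.0653
finger_force: 0.0
```

carry_out(targets="0 0 -3 0 6.5; 1.5 -1.5 -1 0 6.5; 2 -2.3 0 0 6.5; 2.5 -2.8 0 0 6.5; 2.5 -2.8 0 0 6.5; 2 -2.3 0 0 6.5; 1.7 -1.9 0 0 6.5; 0 0 0 0 6.5")

```text
clock: 9.95
tcp_pos: [0.5027, -0.0248, 0.1295]
eef_rot: [-179.9, -0.1, 90.1]
wrist_force: [0.9, -0.4, 0.7]
opening: 0.0653
finger_force: 0.0
```

```bash
python3 - <<'E'
from h import *
np.set_printoptions(precision=4,suppress=True)
print(arm.read_state()["tcp_pos"])
for n in("scene","side"):
    d=arm.snapshot(n);P=cloud(d)
    for c,b in(("white",(.6,.68,-.19,-.11,.065)),):
        m=mask(d,c)&(P[...,0]>b[0])&(P[...,0]<b[1])&(P[...,1]>b[2])&(P[...,1]<b[3])&(P[...,2]>b[4])
        q=P[m];print(n,m.sum(),q.min(0),q.max(0))
    if n=="side":cv2.imwrite("pics/s2.png",cv2.resize(d["image"][150:350,220:480,::-1],None,fx=3,fy=3))
E
```

```text
[ 0.5027 -0.0248  0.1295]
scene 130 [ 0.6294 -0.1636  0.0751] [ 0.6531 -0.1416  0.0795]
side 101 [ 0.6314 -0.1617  0.0712] [ 0.6531 -0.1371  0.0821]
```

View pics/s2.png

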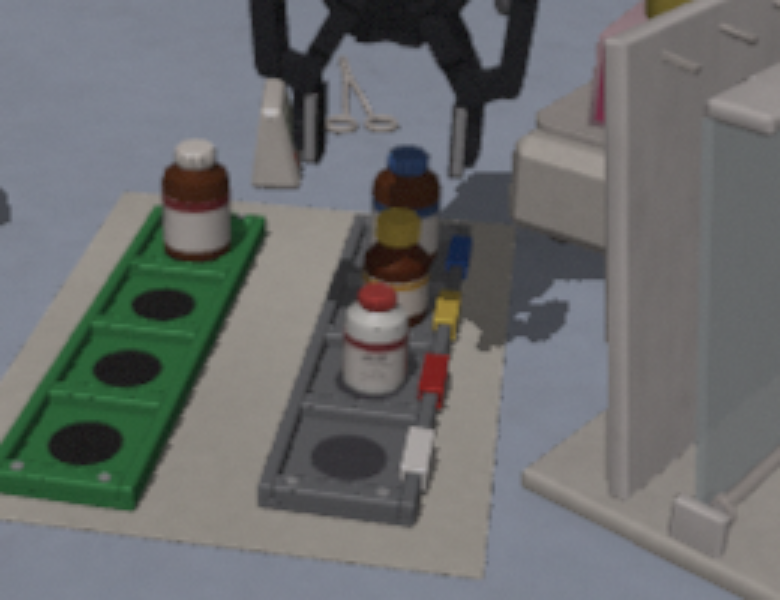

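The white-capped bottle stands upright in the right-end green well at (197,205), centred within a few millimetres. Next is the red-capped bottle.

carry_out(targets="-0.2 0.2 2 0 6; 0 0 2 0 6; 0 0 2 0 6; 0 0 2 0 6; 0 0 1 0 6; 0 0 0.8 0 6; 0 0 0 0 6; 0 0 0 0 6")

```text
clock: 10.72
tcp_pos: [0.5086, -0.0305, 0.0317]
eef_rot: [180.0, 0.0, 89.9]
wrist_force: [0.5, -0.0, 0.3]
opening: 0.06
finger_force: 0.0
```

carry_out(targets="0.3 -0.2 0.4 0 6; 0 0 0.4 0 6; 0 0 0 0 6; 0 0 0 0 2.5; 0 0 0 0 2.5; 0 0 0 0 2.5; 0 0 0 0 2.5; 0 0 0 0 2.5")

```text
clock: 11.38
tcp_pos: [0.5063, -0.0269, 0.0239]
eef_rot: [180.0, -0.0, 90.0]
wrist_force: [-3.1, 0.3, 11.1]
opening: 0.0317
finger_force: 58.6
```

carry_out(targets="0 0 0 0 2.5; 0 0 0 0 2.5; 0 0 0 0 2.5")

```text
clock: 11.63
tcp_pos: [0.5064, -0.0269, 0.0239]
eef_rot: [180.0, -0.0, 90.0]
wrist_force: [-2.2, -0.3, 10.9]
opening: 0.0314
finger_force: 58.6
```

carry_out(targets="0 0 -0.5 0 2.5; 0 0 -1 0 2.5; 0 0 -2 0 2.5; 0 0 -2 0 2.5; 0 0 -2 0 2.5; 0 0 -2 0 2.5; 0 0 -1 0 2.5; 0 0 0 0 2.5")

```text
clock: 12.3
tcp_pos: [0.5072, -0.0268, 0.1305]
eef_rot: [179.8, -0.1, 90.0]
wrist_force: [1.3, 0.5, -0.5]
opening: 0.0316
finger_force: 59.8
```

carry_out(targets="-0.5 1.2 0 0 2.5; -0.6 2 0 0 2.5; -0.8 2.2 0 0 2.5; -0.8 2.4 0 0 2.5; -0.8 2.2 0 0 2.5; -0.8 2 0 0 2.5; -0.5 1.4 0 0 2.5; -0.3 0 0 0 2.5")

```text
clock: 12.97
tcp_pos: [0.6419, -0.0786, 0.1269]
eef_rot: [-180.0, 0.1, 90.0]
wrist_force: [-1.8, 1.5, -1.8]
opening: 0.0315
finger_force: 59.8
```

carry_out(targets="0 0 1.5 0 2.5; 0 0 2 0 2.5; 0 0 2 0 2.5; 0 0 2 0 2.5; 0 0 1.5 0 2.5; 0 0 0.8 0 2.5; 0 0 0 0 2.5; 0 0 0 0 2.5")

```text
clock: 13.63
tcp_pos: [0.64, -0.0782, 0.0304]
eef_rot: [-180.0, 0.0, 90.0]
wrist_force: [0.6, -0.5, -0.5]
opening: 0.0315
finger_force: 59.8
```

carry_out(targets="0 0 0.3 0 2.5; 0 0 0.2 0 2.5; 0 0 0.1 0 2.5; 0 0 0 0 2.5; 0 0 0 0 2.5")

```text
clock: 14.05
tcp_pos: [0.6402, -0.0779, 0.0246]
eef_rot: [180.0, -0.0, 90.0]
wrist_force: [-0.3, -0.1, -1.3]
opening: 0.0309
finger_force: 59.8
```

carry_out(targets="0 0 0.1 0 2.5; 0 0 0 0 2.5; 0 0 0 0 2.5")

```text
clock: 14.3
tcp_pos: [0.6404, -0.078, 0.0239]
eef_rot: [180.0, -0.0, 90.0]
wrist_force: [-3.2, 0.5, 5.9]
opening: 0.0314
finger_force: 60.7
```

carry_out(targets="0 0 0 0 6.5; 0 0 0 0 6.5; 0 0 0 0 6.5; 0 0 0 0 6.5; 0 0 0 0 6.5; 0 0 -1 0 6.5; 0 0 -2 0 6.5; 0 0 -3 0 6.5")

```text
clock: 14.97
tcp_pos: [0.6387, -0.078, 0.0827]
eef_rot: [-179.8, 0.0, 90.0]
wrist_force: [-0.1, 0.4, 1.1]
opening: 0.065
finger_force: 0.0
```

carry_out(targets="0 0 -3 0 6.5; -0.3 -1.5 -1.5 0 6.5; -0.4 -2.3 0 0 6.5; -0.4 -2.6 0 0 6.5; -0.4 -2.6 0 0 6.5; -0.4 -2.3 0 0 6.5; -0.3 -1.8 0 0 6.5; 0 0 0 0 6.5")

```text
clock: 15.63
tcp_pos: [0.5058, -0.1008, 0.1288]
eef_rot: [-179.9, -0.1, 89.9]
wrist_force: [0.8, -1.1, -0.3]
opening: 0.0648
finger_force: 0.0
```

carry_out(targets="0 0 0 0 6.5; 0 0 0 0 6.5; 0 0 2 0 6.5; 0 0 2 0 6.5; 0 0 2 0 6.5; 0 0 1 0 6.5; 0 0 0 0 6.5; 0 0 0 0 6.5")

```text
clock: 16.3
tcp_pos: [0.5094, -0.1002, 0.0584]
eef_rot: [-180.0, 0.0, 90.0]
wrist_force: [0.2, 0.8, -0.1]
opening: 0.0652
finger_force: 0.0
```

```bash
python3 - <<'E'
from h import *
np.set_printoptions(precision=4,suppress=True)
print(arm.read_state()["tcp_pos"])
for n in("scene","side"):
    d=arm.snapshot(n);P=cloud(d)
    for c,b in(("red",(.6,.68,-.12,-.04,.05)),("yellow",(.48,.54,-.14,-.06,.06)),("blue",(.48,.55,-.22,-.13,.065))):
        m=mask(d,c)&(P[...,0]>b[0])&(P[...,0]<b[1])&(P[...,1]>b[2])&(P[...,1]<b[3])&(P[...,2]>b[4])
        q=P[m];print(n,c,m.sum(),(q.min(0),q.max(0)) if len(q) else "")
    if n=="side":cv2.imwrite("pics/s3.png",cv2.resize(d["image"][150:350,220:480,::-1],None,fx=3,fy=3))
E
```

```text
[ 0.5094 -0.1002  0.0584]
scene red 63 (array([ 0.6306, -0.0879,  0.0606]), array([ 0.6469, -0.0723,  0.064 ]))
scene yellow 148 (array([ 0.4958, -0.1134,  0.0675]), array([ 0.5176, -0.09  ,  0.0734]))
scene blue 0 
side red 55 (array([ 0.6324, -0.0836,  0.0596]), array([ 0.6494, -0.068 ,  0.0671]))
side yellow 151 (array([ 0.4973, -0.1118,  0.0602]), array([ 0.5198, -0.0842,  0.0759]))
side blue 3 (array([ 0.5082, -0.1661,  0.0773]), array([ 0.5148, -0.1617,  0.0785]))
```

View pics/s3.png

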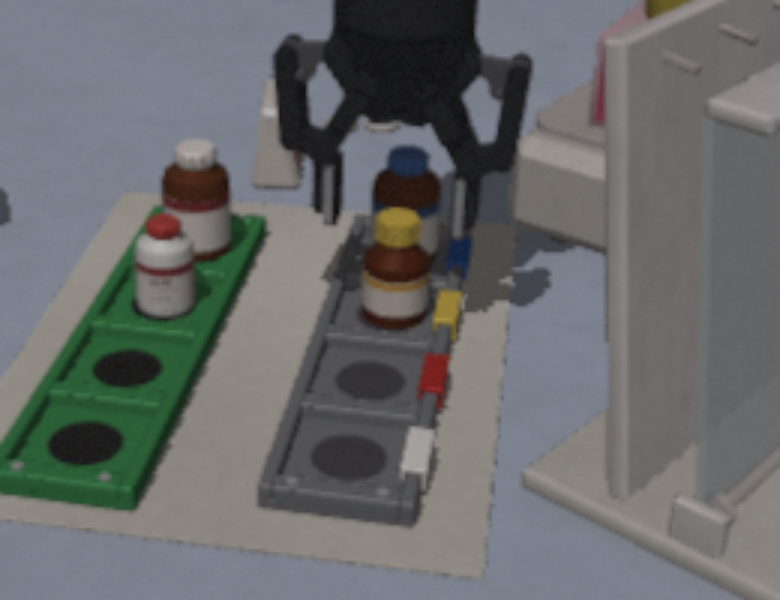

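The red-capped bottle stands in the second green well from the right (165,270). The yellow-capped one, next, sits in its grey well at (397,270) between the fingers.

carry_out(targets="-0.1 -0.1 1.5 0 6.5; 0 0 1 0 6.5; 0 0 0.6 0 6.5; 0 0 0 0 6.5; 0 0 0 0 6.5")

```text
clock: 16.82
tcp_pos: [0.5081, -0.101, 0.0275]
eef_rot: [-180.0, 0.0, 90.0]
wrist_force: [0.6, -0.9, 0.3]
opening: 0.0647
finger_force: 0.0
```

carry_out(targets="0 0 0 0 2.8; 0 0 0 0 2.8; 0 0 0 0 2.8; 0 0 0 0 2.8; 0 0 0 0 2.8; 0 0 0 0 2.8; 0 0 0 0 2.8; 0 0 0 0 2.8")

```text
clock: 17.48
tcp_pos: [0.5084, -0.101, 0.0281]
eef_rot: [180.0, -0.0, 90.0]
wrist_force: [-3.1, 0.8, 11.3]
opening: 0.0356
finger_force: 58.8
```

carry_out(targets="0 0 -0.5 0 2.8; 0 0 -1 0 2.8; 0 0 -2 0 2.8; 0 0 -2 0 2.8; 0 0 -2 0 2.8; 0 0 -2 0 2.8; 0 0 -1 0 2.8; 0 0 0 0 2.8")

```text
clock: 18.15
tcp_pos: [0.5092, -0.101, 0.1346]
eef_rot: [179.8, -0.0, 90.0]
wrist_force: [0.7, 0.6, -0.1]
opening: 0.0357
finger_force: 60.2
```

carry_out(targets="0.8 1.1 0 0 2.8; 1.2 1.7 0 0 2.8; 1.5 2.1 0 0 2.8; 1.7 2.3 0 0 2.8; 1.6 2.3 0 0 2.8; 1.5 2 0 0 2.8; 1.1 1.5 0 0 2.8; 0 0 0 0 2.8")

```text
clock: 18.82
tcp_pos: [0.6405, -0.0031, 0.1304]
eef_rot: [-180.0, -0.0, 90.2]
wrist_force: [-0.8, 0.8, -1.0]
opening: 0.0358
finger_force: 60.2
```

carry_out(targets="0 0 1.5 0 2.8; 0 0 2 0 2.8; 0 0 2 0 2.8; 0 0 2 0 2.8; 0 0 1.5 0 2.8; 0 0 0.8 0 2.8; 0 0 0 0 2.8; 0 0 0 0 2.8")

```text
clock: 19.48
tcp_pos: [0.6381, -0.0072, 0.0343]
eef_rot: [-180.0, 0.0, 90.0]
wrist_force: [-0.7, 1.0, -0.8]
opening: 0.036
finger_force: 60.2
```

carry_out(targets="0 0 0.3 0 2.8; 0 0 0.2 0 2.8; 0 0 0.1 0 2.8; 0 0 0 0 2.8; 0 0 0.1 0 2.8; 0 0 0 0 2.8; 0 0 0 0 2.8")

```text
clock: 20.07
tcp_pos: [0.6384, -0.0069, 0.0281]
eef_rot: [180.0, -0.0, 90.0]
wrist_force: [-3.9, 1.0, 10.3]
opening: 0.0358
finger_force: 61.3
```

carry_out(targets="0 0 0 0 6.5; 0 0 0 0 6.5; 0 0 0 0 6.5; 0 0 0 0 6.5; 0 0 0 0 6.5; 0 0 -1 0 6.5; 0 0 -2 0 6.5; 0 0 -3 0 6.5")

```text
clock: 20.73
tcp_pos: [0.6367, -0.0071, 0.0867]
eef_rot: [-179.8, 0.0, 90.0]
wrist_force: [0.0, 0.6, 0.4]
opening: 0.0651
finger_force: 0.0
```

carry_out(targets="0 0 -3 0 6.5; -2 -1.5 -1.5 0 6.5; -3 -2.2 0 0 6.5; -3.2 -2.3 0 0 6.5; -3.2 -2.3 0 0 6.5; -3 -2.2 0 0 6.5; -2.5 -2 0 0 6.5; 0 0 0 0 6.5")

```text
clock: 21.4
tcp_pos: [0.5089, -0.1813, 0.1334]
eef_rot: [-180.0, 0.0, 89.6]
wrist_force: [-0.1, -0.7, -0.9]
opening: 0.0648
finger_force: 0.0
```

carry_out(targets="0 0 0 0 6.5; 0 0 0 0 6.5; 0 0 2 0 6.5; 0 0 2 0 6.5; 0 0 1 0 6.5; 0 0 0 0 6.5; 0 0 0 0 6.5; 0 0 0 0 6.5")

```text
clock: 22.07
tcp_pos: [0.5137, -0.1759, 0.0831]
eef_rot: [180.0, 0.0, 90.0]
wrist_force: [0.3, 0.4, -0.5]
opening: 0.0649
finger_force: 0.0
```

```bash
python3 - <<'E'
from h import *
np.set_printoptions(precision=4,suppress=True)
print(arm.read_state()["tcp_pos"])
for n in("scene","side"):
    d=arm.snapshot(n);P=cloud(d)
    for c,b in(("yellow",(.6,.68,-.05,.04,.06)),("blue",(.48,.55,-.22,-.13,.055))):
        m=mask(d,c)&(P[...,0]>b[0])&(P[...,0]<b[1])&(P[...,1]>b[2])&(P[...,1]<b[3])&(P[...,2]>b[4])
        q=P[m];print(n,c,m.sum(),(q.min(0),q.max(0)) if len(q) else "")
    if n=="side":cv2.imwrite("pics/s4.png",cv2.resize(d["image"][150:350,220:480,::-1],None,fx=3,fy=3))
E
```

```text
[ 0.5137 -0.1759  0.0831]
scene yellow 0 
scene blue 162 (array([ 0.502 , -0.1866,  0.0749]), array([ 0.5239, -0.1656,  0.0795]))
side yellow 159 (array([ 0.6272, -0.0132,  0.0602]), array([0.6493, 0.0097, 0.0758]))
side blue 21 (array([ 0.5051, -0.1752,  0.0727]), array([ 0.5249, -0.1595,  0.0811]))
```

View pics/s4.png

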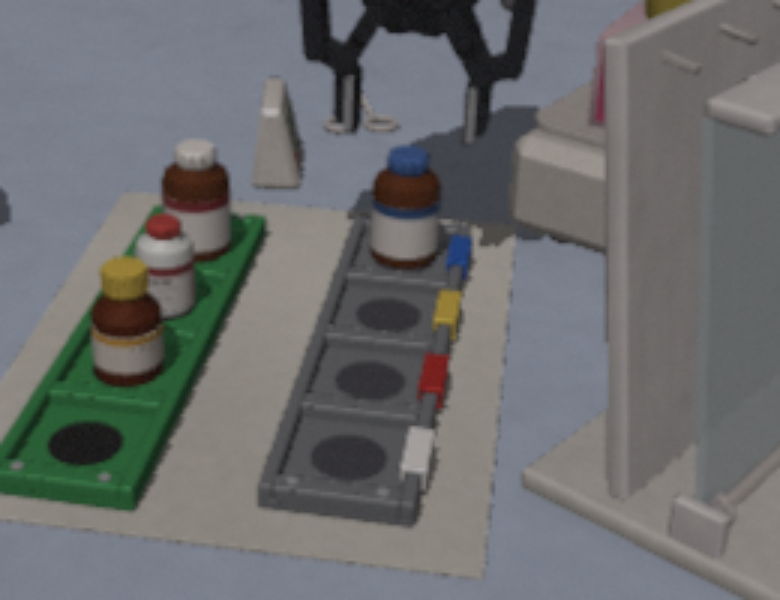

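The yellow-capped bottle stands in the third green well from the right (127,320). The blue-capped bottle, last, is at (407,205) under the gripper.

carry_out(targets="0 0 2 0 6.5; 0 0 2 0 6.5; 0 0 1 0 6.5; 0 0 0.4 0 6.5; 0 0 0 0 6.5; 0 0 0 0 6.5")

```text
clock: 22.67
tcp_pos: [0.5134, -0.1762, 0.029]
eef_rot: [180.0, 0.0, 90.0]
wrist_force: [-0.6, -0.3, 0.8]
opening: 0.0647
finger_force: 0.0
```

carry_out(targets="0 0 0 0 3; 0 0 0 0 3; 0 0 0 0 3; 0 0 0 0 3; 0 0 0 0 3; 0 0 0 0 3; 0 0 0 0 3; 0 0 0 0 3")

```text
clock: 23.33
tcp_pos: [0.5136, -0.176, 0.0294]
eef_rot: [179.9, -0.0, 90.0]
wrist_force: [-2.4, 0.8, 14.1]
opening: 0.0401
finger_force: 58.9
```

carry_out(targets="0 0 -0.5 0 3; 0 0 -1 0 3; 0 0 -2 0 3; 0 0 -2 0 3; 0 0 -2 0 3; 0 0 -2 0 3; 0 0 -1 0 3; 0 0 0 0 3")

```text
clock: 24.0
tcp_pos: [0.5142, -0.1761, 0.1357]
eef_rot: [179.8, -0.0, 90.0]
wrist_force: [0.8, 1.0, -0.9]
opening: 0.04
finger_force: 60.7
```

carry_out(targets="1.6 0.8 0 0 3; 2.5 1.3 0 0 3; 3.3 1.6 0 0 3; 3.3 1.7 0 0 3; 3.3 1.7 0 0 3; 3.3 1.7 0 0 3; 3 1.5 0 0 3; 2.3 1.2 0 0 3")

```text
clock: 24.67
tcp_pos: [0.6285, 0.0535, 0.132]
eef_rot: [-179.9, -0.0, 90.1]
wrist_force: [0.3, -0.4, -1.1]
opening: 0.04
finger_force: 60.7
```

carry_out(targets="1.5 0.7 0 0 3; 0 0 0 0 3; 0 0 1.5 0 3; 0 0 2 0 3; 0 0 2 0 3; 0 0 2 0 3; 0 0 1.5 0 3; 0 0 0.8 0 3")

```text
clock: 25.33
tcp_pos: [0.6338, 0.0639, 0.0331]
eef_rot: [-179.8, 0.1, 89.9]
wrist_force: [-0.3, -0.4, -1.4]
opening: 0.0401
finger_force: 60.7
```

carry_out(targets="0 0 0 0 3; 0 0 0 0 3")

```text
clock: 25.5
tcp_pos: [0.6352, 0.0644, 0.0355]
eef_rot: [-180.0, 0.0, 89.9]
wrist_force: [0.5, -0.6, -0.1]
opening: 0.0399
finger_force: 60.7
```

carry_out(targets="0 0 0.3 0 3; 0 0 0.2 0 3; 0 0 0.1 0 3; 0 0 0 0 3; 0 0 0.1 0 3; 0 0 0 0 3; 0 0 0 0 3")

```text
clock: 26.08
tcp_pos: [0.6354, 0.0651, 0.0295]
eef_rot: [180.0, -0.0, 90.0]
wrist_force: [-6.0, 0.4, 15.9]
opening: 0.0399
finger_force: 62.5
```

carry_out(targets="0 0 0 0 6.5; 0 0 0 0 6.5; 0 0 0 0 6.5; 0 0 0 0 6.5; 0 0 0 0 6.5; 0 0 -1 0 6.5; 0 0 -2 0 6.5; 0 0 -3 0 6.5")

```text
clock: 26.75
tcp_pos: [0.6338, 0.0647, 0.0876]
eef_rot: [-179.8, 0.1, 90.0]
wrist_force: [0.1, -0.7, -0.7]
opening: 0.0654
finger_force: 0.0
```

carry_out(targets="0 0 -3 0 6.5; 0 0 -3 0 6.5; 0 0 -3 0 6.5; 0 0 -2 0 6.5; 0 0 0 0 6.5; 0 0 0 0 6.5; 0 0 0 0 6.5; 0 0 0 0 6.5")

```text
clock: 27.42
tcp_pos: [0.6345, 0.0651, 0.1974]
eef_rot: [-179.9, 0.0, 90.0]
wrist_force: [0.4, -0.2, -0.9]
opening: 0.0645
finger_force: 0.0
```

```bash
python3 - <<'E'
from h import *
np.set_printoptions(precision=4,suppress=True)
print(arm.read_state()["tcp_pos"])
for n in("scene","side"):
    d=arm.snapshot(n);P=cloud(d)
    for c,y,z in(("white",-.15,.065),("red",-.08,.052),("yellow",-.007,.06),("blue",.065,.065)):
        m=mask(d,c)&(abs(P[...,0]-.64)<.04)&(abs(P[...,1]-y)<.04)&(P[...,2]>z)&(P[...,2]<.085)
        q=P[m];print(n,c,m.sum(),((q.min(0)+q.max(0))/2,q.max(0)[2]) if len(q) else "")
    if n=="side":cv2.imwrite("pics/s5.png",cv2.resize(d["image"][150:350,220:480,::-1],None,fx=3,fy=3))
E
```

```text
[0.6345 0.0651 0.1974]
scene white 115 (array([ 0.6427, -0.153 ,  0.0778]), np.float64(0.08072926906453726))
scene red 18 (array([ 0.6438, -0.0803,  0.0625]), np.float64(0.06397567503657575))
scene yellow 70 (array([ 0.6365, -0.0059,  0.0712]), np.float64(0.07329404335470335))
scene blue 71 (array([0.6343, 0.0655, 0.0777]), np.float64(0.07962422183386142))
side white 88 (array([ 0.6432, -0.1499,  0.0769]), np.float64(0.08207234100277438))
side red 25 (array([ 0.6447, -0.0745,  0.0633]), np.float64(0.06674081325978531))
side yellow 157 (array([ 0.6381, -0.0021,  0.068 ]), np.float64(0.07598878927054376))
side blue 49 (array([0.6349, 0.0706, 0.0764]), np.float64(0.08198739039247266))
```

View pics/s5.png

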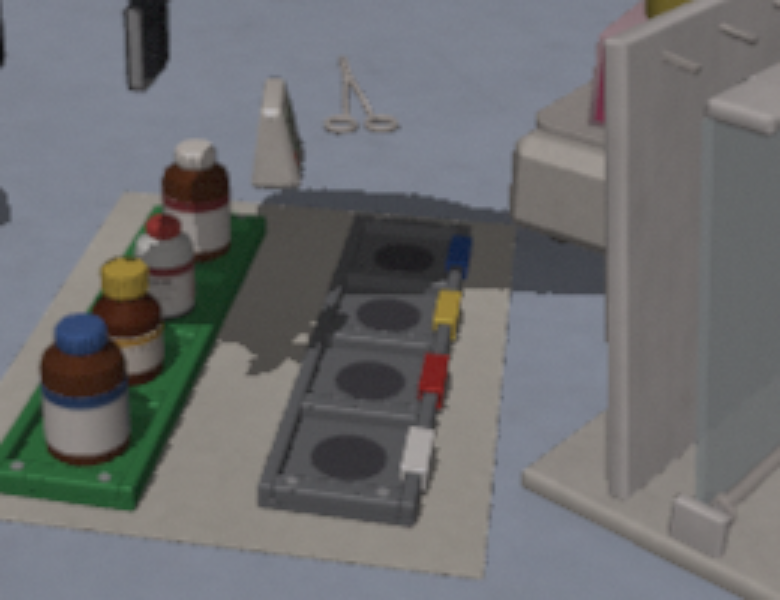

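All four bottles stand upright in the green rack: blue (85,390), yellow (127,320), red (165,270) and white (197,200). Each is within a few millimetres of its well centre, and the timer at (277,135) has not moved. I hand in now.

```bash
python3 -c "
from plant import arm
print(arm.hand_in())"
```

```text
the job is handed in; nothing more can be done
None
```

The job is handed in at about 27 s: all four bottles stand upright in the green rack in reverse order (white in the right-end well, then red, yellow and blue), the timer was not moved, and no verdict came back.

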